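# Lock the scale plate into the torsion balance

## Task

Take the white scale plate with the blue grip out of the wooden rack and slide it edgewise down into the slotted holder on the torsion balance's black base, fully home and with its foot towards the red T-knob. Once it stands there, push the spring-loaded captive T-knob all the way down and, while it is down, turn it clockwise (seen from above) to its stop, so that it stays locked down over the foot when you let go. Leave the dark plate and the other loose things where they are.

Things in the scene. Friction and masses are not known exactly. Their poses are not given: they have to be found in the camera images.
- scale_plate: White scale plate, upright, in one of the rack's two slots at the start. Origin: middle of the lower edge of its main panel. Panel 90 mm along its x, 5 mm thick along y, 72 mm tall; a foot 18 mm long and 17 mm tall sticks out at the bottom of the +x end (x 45 to 63 mm). Blue grip bar, 60 mm long, 12 mm thick in y, z 50 to 72 mm, centred over the origin. About 90 g.
- scale_foot (a point): Outer top corner of the scale plate's foot (63 mm along the plate's x, 17 mm above its lower edge).
- dark_plate: Black plate of the same shape with a yellow grip bar, in the rack's other slot. Leave it.
- rack: Fixed wooden rack, 124 mm along its x, 150 mm along y, 36 mm tall; origin in the middle of its underside. Two slots along x at y = -36 and +36 mm, 9 mm wide, slot floors 10 mm above the table. Either may hold the scale plate. It differs in place and yaw from run to run.
- balance: Fixed torsion balance; origin in the middle of its underside; place and yaw vary. Black base 240 mm along its x, 380 mm along y, top 30 mm above the table. Holder and knob stand at y = +110 mm; a glass tower 450 mm tall, 60 mm thick, 200 mm long in x at y = -135 mm; a glass cylinder 100 mm tall, 36 mm wide at x = 85, y = -50 mm.
- slot (a point): Middle of the floor of the aluminium slotted holder on the base; axes as the balance's. Slot along x, 88 mm long, 8 mm wide, flared lips (16 mm at the mouth), jaws 29 mm tall. A 20 mm tall stop closes the -x end 49 mm from the middle; the +x end, towards the knob, is open for the plate's foot. With the plate fully home its origin is here and its axes match.
- knob_top (a point): Middle of the top of the red T-knob, on its upright axis, 94 mm from the slot along the slot's +x; turns and sinks with it; x along the T-bar. Bar 82 mm long, 14 mm wide, top 86 mm above the table when up. A round black flange, 50 mm across, surrounds its lower 8 mm (flange top 20 mm below this point). The bar starts across the slot's line and at its stop lies along it, over the foot.
- knob_push (a joint): How far the knob is pushed down: 0 up, 0.010 m bottomed; a spring lifts it with 2 to 6 N. It can turn only when pushed about 8 mm or more; once turned, it stays caught at about 7.5 mm.
- knob_turn (a joint): Angle of the knob: 0 at the start, grows clockwise seen from above, stop at 1.5 rad.
- bottle: White plastic bottle, 56 mm across, 130 mm tall; origin under its middle. Leave it.
- pad: Black rubber pad 90 x 45 x 14 mm lying flat. Leave it.
- screwdriver: Screwdriver 200 mm long lying on the table. Leave it.
- weight: Brass weight, 44 mm across, 35 mm tall. Leave it.
Not all that is in view belongs to the job. Of the things that look like the scale_plate, the middle-sized one is meant.

How it is judged (in metres and radians):
On the way, in this order (a step that is already met when the one before it is completed fails the run):
1. the scale plate stands fully home in the holder, foot towards the knob (z of scale_plate in the frame of slot between -0.004 and 0.004 m and x of scale_plate in the frame of slot between -0.008 and 0.008 m and y of scale_plate in the frame of slot between -0.005 and 0.005 m and angle between scale_plate's own z axis and vertical below 0.25 rad and angle between the x axis of scale_plate and the x axis of slot, either way round below 0.15 rad and distance between scale_foot and knob_top below 0.09 m), for 0.2 s.
2. then the knob is pushed down (7 mm or more) (value of joint knob_push above 0.007 m), for 0.05 s.
3. and, still down, turned clockwise to its stop (1.3 rad or more) (value of joint knob_turn above 1.3 rad and value of joint knob_push above 0.006 m), for 0.2 s.
At the end, for the whole second after the job is handed in: The scale plate rests in the holder: within 4 mm of home in height, 8 mm along, 5 mm across, 0.15 rad of the slot's direction, 0.25 rad of upright, foot corner within 90 mm of the knob's top. The knob is turned 1.3 rad or more and stays down 6 mm or more by itself (all of step 1 and all of step 3 and linear speed of scale_plate below 0.02 m/s); the robot touches nothing.
It fails at once if the dark plate is moved by more than 30 mm (distance of dark_plate from where it was at the start of the episode above 0.03 m).
It fails at once if the bottle is moved by more than 30 mm (distance of bottle from where it was at the start of the episode above 0.03 m).
It fails at once if the pad is moved by more than 30 mm (distance of pad from where it was at the start of the episode above 0.03 m).
It fails at once if the screwdriver is moved by more than 30 mm (distance of screwdriver from where it was at the start of the episode above 0.03 m).
It fails at once if the weight is moved by more than 30 mm (distance of weight from where it was at the start of the episode above 0.03 m).
It also fails if it takes over 58 s, if anything falls off the work surface, if the arm or the gripper's body presses on something with over 40 N, if the wrist force passes 120 N, or if a joint passes its speed limit or range.

## Robot

A 6-joint arm with a two-finger parallel gripper is mounted at the origin on the work surface. World frame = base frame: x ahead of the robot, y to its left, z up, the work surface at z = 0. Lengths are in m, angles in degrees, forces in N, time in s.
With the tool pointing down it reaches from about 0.4 to 0.925 m from the base axis. Payload 12.5 kg.
Tool frame: the origin (TCP) lies at the very end of the fingers, on their centre line; the grasp point (between the pads) lies 19 mm behind it; z points along the fingers, y is the line along which they close (so a half turn about z gives the same grasp; the last joint's range is limited). The gripper opens to 95 mm and grips with 3 to 60 N. Pads are 20 mm wide; open, the fingers measure 119 mm over their backs; the gripper's body (75 mm by 180 mm) begins 59 mm behind the grasp point.
Start: joints at [-78.587, 28.126, 89.318, -0, 62.55, -6.05], TCP at [0.188, -0.596, 0.215] pointing down, gripper open.
Joint ranges: [-177.58, 177.58], [-47.91, 125.51], [2.72, 160], [-65.01, 245.01], [3.68, 167.84], [-153.87, 153.87]. Speed limits (degrees/s): [127.2, 127.2, 159.86, 180, 180, 180].

## Interface

Orientations are given as [roll, pitch, yaw] about the fixed x, y, z axes, in that order (R = Rz(yaw) Ry(pitch) Rx(roll)).
In Python, from workcell import bot, snapshot, ticket gives the robot as it stands.
- The arm moves only by the tool arm_command, never from a script. Its argument "rows" is a list that holds one entry, the list of rows, each a list of 5 numbers: the finger opening in cm, from 0 to 9.51, then the shift along the tool's x, y, z in cm, then the turn about the tool's z in rad. A call has 1 to 20 rows; each row shifts and turns the commanded pose from where the row before left it, along the tool's axes as they then stand; what a row does not reach is not made up. A row lasts 1/12 s, in which the tool goes at most 41.7 mm and 7.16 degrees, less where a joint would pass 70% of its speed; a pose out of reach is approached as far as the arm can. A call with a gripper value outside its range is refused whole. The fingers move at their own pace and stop on an object; "grip_force" is the grip in N (left out, the last holds). Time passes only in rows, so rows that do not move let the fingers close. It gives the time, the measured TCP pose, the force, the opening and the grip force at its end, in the units of the state.
- bot.get_obs(): the state, without advancing time (a new reading comes with each control period).
- snapshot(name): name is "scene" or "top"; returns a dict with "frame" (480x640x3 uint8, red, green, blue), "z_map" (480x640 float32, m along the optical axis (not along the pixel's ray), 0 where there is no reading), "intrinsics" (3x3 intrinsics, pixels), "origin" and "orientation" of the camera in the world. Camera axes: x right, y up, looking along -z (the intrinsics and any distortion apply to the point x, -y, -z); pixel columns grow to the right and rows downward; lengths in m; the calibration is good to about 2 mm. A picture is of the moment at which its call begins.
- ticket.job_done(): hands the job in; it is judged then, once.
The state is a dict: "clock": time; "joint_pos": joint angles; "joint_vel": joint speeds; "joint_efforts": joint torques, N m; "eef_pos": TCP position; "tcp_rot": TCP orientation; "wrist_force": force on the tool from outside, world axes, zero at the start; "torque": the same for the moment, N m; "opening": opening from 0.0 (shut) to 1.0 (fully open); "gripper_force": force on a finger pad.
Only numpy, scipy, OpenCV 4.12 (cv2) and the standard library are available. Lean on these libraries where they do the work, as an engineer would, in place of code of your own. Each camera call takes 0.05 s, during which the arm holds its last target. There are 200 camera calls.

## Working session

There is one attempt and no reset: what is moved stays moved. The work goes in short steps, Python scripts to look and compute and a tool call to move; the robot and the scene stay as the last step left them, time stands still between calls to the robot, and variables do not carry over. Pictures are saved under pics/ and viewed, at most 10 in all, crops included, and the job is handed in when it is done.

Besides the shell and the picture viewer there is one more tool, called after "Request:" as name(argument=value, ...) on one line, values as JSON. arm_command: Moves the arm, as the interface text tells. Its arguments: {"type":"object","properties":{"rows":{"type":"array","items":{"type":"array","items":{"type":"array","items":{"type":"number"}}}},"grip_force":{"type":"number"}},"required":["rows"]}

```bash
mkdir -p pics
cat > h.py <<'E'
import numpy as np,cv2
from workcell import bot,snapshot,ticket
def snap(n,f=None):
    s=snapshot(n)
    if f: cv2.imwrite('pics/'+f,cv2.cvtColor(s['frame'],cv2.COLOR_RGB2BGR))
    return s
def Rot(o):
    o=np.array(o,float)
    if o.shape==(3,3): return o
    from scipy.spatial.transform import Rotation as R
    if o.size==4: return R.from_quat(o).as_matrix()
    return R.from_euler('xyz',o,degrees=True).as_matrix()
def cloud(s):
    K=np.array(s['intrinsics']);z=s['z_map'];v,u=np.mgrid[:480,:640]
    p=np.stack([(u-K[0,2])/K[0,0]*z,-(v-K[1,2])/K[1,1]*z,-z],-1)
    P=p@Rot(s['orientation']).T+np.array(s['origin'])
    P[z==0]=np.nan
    return P
E
python3 - <<'E'
from h import *
for n in('scene','top'):
    s=snap(n,n+'0.png');print(n,s['origin'],s['orientation'],s['intrinsics'],[k for k in s])
    np.savez(n+'0.npz',**{k:s[k] for k in('frame','z_map','intrinsics','origin','orientation')})
print(bot.get_obs())
E
```

```text
scene [ 1.16409481 -0.28140127  1.04926684] [37.77109414 -0.53314859 57.12436368] [[623.05081483   0.         323.59616114]
 [  0.         623.05081483 242.35048029]
 [  0.           0.           1.        ]] ['frame', 'z_map', 'intrinsics', 'origin', 'orientation']
top [0.44237586 0.13417489 0.96985138] [  6.33546526   1.04926616 -89.27650305] [[504.86047379   0.         314.04653588]
 [  0.         504.86047379 234.76609229]
 [  0.           0.           1.        ]] ['frame', 'z_map', 'intrinsics', 'origin', 'orientation']
{'clock': 0.1, 'joint_pos': array([-7.85869681e+01,  2.81588680e+01,  8.93454974e+01, -1.54489696e-03,
        6.25515123e+01, -6.05055774e+00]), 'joint_vel': array([-0.05610317, -0.07514802, -0.00045072,  0.06757558, -0.05081658,
       -0.05675282]), 'joint_efforts': array([ 2.83702670e-03, -6.13622189e+01, -2.58605397e+01,  6.93063601e-02,
        4.70532873e-02, -2.59994249e-05]), 'eef_pos': array([ 0.18753337, -0.59597457,  0.21414682]), 'tcp_rot': array([-1.79944289e+02, -4.52719043e-03,  1.74643003e+01]), 'wrist_force': array([ 0.80543302,  0.17955506, -0.03843096]), 'torque': array([ 0.02733961, -0.02711239, -0.00939874]), 'gripper_force': 0.0, 'opening': 0.9992761579856322}
```

View pics/scene0.png

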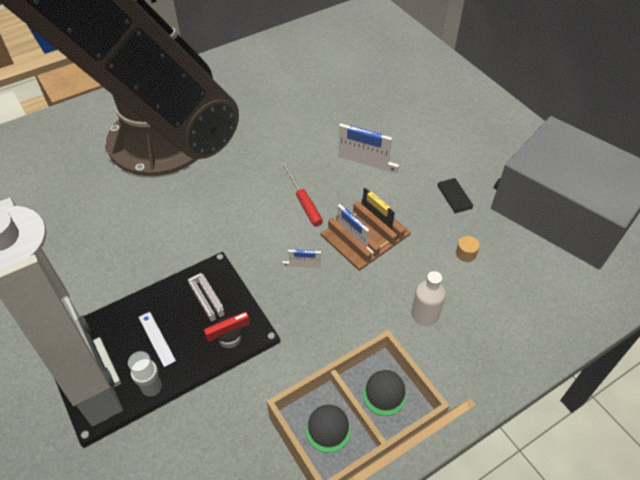

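View pics/top0.png

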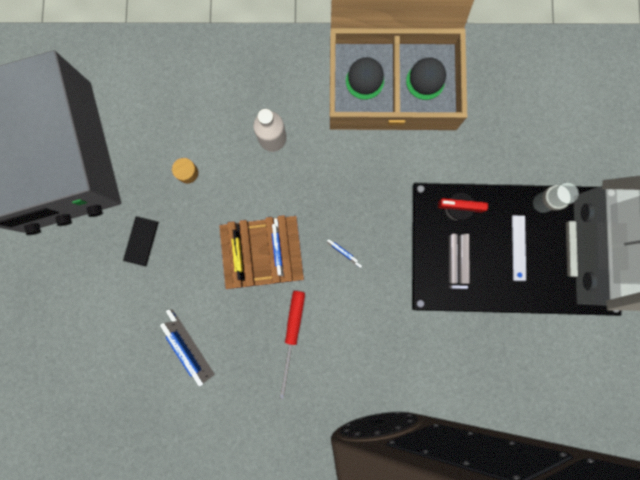

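The scene view shows the balance at lower left, with its holder at (205,295) and knob at (228,325). The rack is at (365,230), with the blue-grip plate at (352,225) and the dark plate at (378,207). In the top view the rack is at (262,250), the plate at (277,248), the holder at (460,260) and the knob bar at (463,206). The larger and smaller lookalikes stand loose.

```bash
cat > m.py <<'E'
from h import *
S=dict(np.load('scene0.npz'));T=dict(np.load('top0.npz'))
PT=cloud(T);PS=cloud(S)
def col(s): return cv2.cvtColor(s['frame'],cv2.COLOR_RGB2HSV)
def fit(name,P,m):
    q=P[m];q=q[~np.isnan(q[:,0])]
    zt=np.percentile(q[:,2],90)
    r=cv2.minAreaRect(q[:,:2].astype(np.float32)*1000)
    c=q.mean(0);w,V=np.linalg.eigh(np.cov((q-c)[:,:2].T))
    d=V[:,1];t=(q-c)[:,:2]@d
    print(name,len(q),'mean',c.round(4),'z90',zt.round(4),'rect',np.round(r[0],1),np.round(r[1],1),'axis',np.degrees(np.arctan2(d[1],d[0])).round(2),'mid',(c[:2]+d*(np.percentile(t,1)+np.percentile(t,99))/2).round(4))
def box(u0,v0,u1,v1):
    m=np.zeros((480,640),bool);m[v0:v1,u0:u1]=1;return m
for nm,s,P,bp,bk in(('top',T,PT,box(262,210,292,282),box(430,190,500,220)),('scene',S,PS,box(330,195,373,260),box(195,305,260,350))):
    H=col(s);blue=(H[...,0]>100)&(H[...,0]<130)&(H[...,1]>120)
    red=((H[...,0]<8)|(H[...,0]>172))&(H[...,1]>150)
    yel=(H[...,0]>20)&(H[...,0]<35)&(H[...,1]>130)
    fit(nm+' blue',P,blue&bp);fit(nm+' red',P,red&bk)
white=(col(T)[...,1]<60)&(col(T)[...,2]>150)
fit('plate white',PT,white&box(262,210,292,282))
h=PT[...,2]
fit('holder hi',PT,(h>0.05)&(h<.08)&box(440,225,480,295))
black=(col(T)[...,2]<60)&box(410,180,575,320)
q=PT[(h>.02)&(h<.04)&box(405,175,570,320)]
print('base edges x',np.percentile(q[:,0],[.2,99.8]),'y',np.percentile(q[:,1],[.2,99.8]))
print('base z',np.nanmedian(h[300:306,450:550]),'table',np.nanmedian(h[300:400,560:600]),np.nanmedian(h[350:400,400:500]))
# profile along plate column
for v in range(214,284,3): print(v,[int(1000*x) if x==x else -1 for x in h[v,268:288]])
a=cv2.resize(T['frame'][205:295,215:345],None,fx=3,fy=3,interpolation=2)
b=cv2.resize(S['frame'][190:275,315:415],None,fx=3,fy=3,interpolation=2)
c=cv2.resize(T['frame'][180:310,425:505],None,fx=2.8,fy=2.8,interpolation=2)
d=cv2.resize(S['frame'][260:360,175:285],None,fx=2,fy=2,interpolation=2)
im=np.zeros((600,800,3),np.uint8)
for k,(x,y) in zip((a,b,c,d),((0,0),(400,0),(0,270),(400,270))):
    k=k[:600-y];im[y:y+k.shape[0],x:x+k.shape[1]]=k
cv2.imwrite('pics/crops.png',im[...,::-1])
E
python3 m.py
```

```text
top blue 94 mean [0.511  0.2154 0.0819] z90 0.0842 rect [513.3 217.4] [55.2 11. ] axis -175.33 mid [0.514  0.2156]
top red 495 mean [ 0.5979 -0.1163  0.0757] z90 0.0874 rect [ 603.1 -122.6] [100.5  28.3] axis 86.28 mid [ 0.5975 -0.1218]
scene blue 109 mean [0.5178 0.2136 0.0767] z90 0.0823 rect [518.6 214.1] [12.3 58.6] axis -176.21 mid [0.5189 0.2136]
scene red 534 mean [ 0.6008 -0.1166  0.0766] z90 0.0861 rect [ 583.4 -106.3] [92.  53.1] axis 86.47 mid [ 0.6011 -0.1115]
plate white 178 mean [0.5415 0.2239 0.0531] z90 0.0837 rect [536.5 232.6] [ 56.1 128.3] axis -169.95 mid [0.5344 0.2227]
holder hi 570 mean [ 0.5022 -0.1126  0.0556] z90 0.0601 rect [ 500.3 -112.2] [30.  96.4] axis 179.33 mid [ 0.5    -0.1126]
base edges x [0.40776865 0.64748821] y [-0.31933848 -0.03192575]
base z 0.030207612537968664 table 0.0005818167560397436 0.0003518189103702274
214 [0, -1, 1, 0, 1, -1, 0, 0, 5, 2, 0, -1, 1, 0, 0, -2, 0, 0, -1, 1]
217 [31, 36, 35, 37, 33, -2, 2, -1, 1, -1, 31, 35, 36, 35, 35, 38, 35, 34, 11, 9]
220 [36, 35, 37, 37, 36, 35, 11, 28, 27, 26, 36, 38, 34, 38, 36, 39, 38, 37, 18, 13]
[... 1054 characters left out ...]
3, 79, 81, 83, 82, 78, 62, 35, -1, 35, 34, 35]
262 [8, 10, 9, 34, 38, 34, 34, 80, 79, 83, 83, 81, 81, 82, 70, 34, 35, 36, 34, 37]
265 [9, 10, 10, 34, 37, 37, 35, 36, 83, 82, 83, 80, 83, 82, 69, 10, 34, 37, 33, 32]
268 [6, 11, 7, 36, 36, 34, 34, 36, 35, 34, 85, 82, 80, 61, 40, 16, 32, 37, 38, 37]
271 [10, 10, 9, 8, 34, 33, 36, 32, 35, 37, 84, -1, 81, 72, 48, 24, 38, 34, 35, 34]
274 [9, 13, 10, 8, 32, -1, 37, 36, 36, 37, 78, 82, 78, 75, 54, 33, 12, 36, 36, 37]
277 [17, 11, 14, 13, 37, 34, 37, 38, 38, 36, 36, 34, 23, 9, 11, 11, 11, 35, 36, 36]
280 [9, 8, 10, 9, 10, 34, 35, 34, 36, 35, 36, 34, 29, 10, 8, 10, 11, 37, 34, 37]
283 [12, 8, 9, 11, 7, 4, 0, -1, 0, -2, 4, 0, 1, 1, -1, -1, -3, -1, 1, 1]
```

View pics/crops.png

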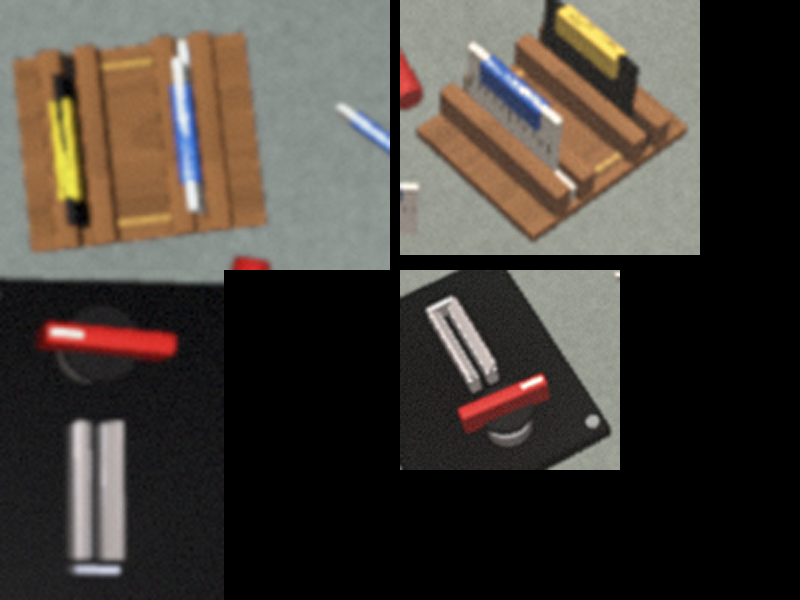

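The crops show the scale plate's foot at the far (+x) end, at top-view (276,221). That is the same direction as slot to knob, so no half turn is needed. Next I refine the poses.

```bash
cat > m2.py <<'E'
from m import *
E
sed -i 's/^for v in range(214.*$//' m.py
cat >> h.py <<'E'
def ray(s,uv,z):
    uv=np.atleast_2d(np.array(uv,float));K=np.array(s['intrinsics'])
    d=np.c_[(uv[:,0]-K[0,2])/K[0,0],-(uv[:,1]-K[1,2])/K[1,1],-np.ones(len(uv))]@Rot(s['orientation']).T
    o=np.array(s['origin']);return o+d*((z-o[2])/d[:,2])[:,None]
def line(P):
    vx,vy,x,y=cv2.fitLine(P[:,:2].astype(np.float32),cv2.DIST_HUBER,0,1e-4,1e-4).ravel()
    if vx<0: vx,vy=-vx,-vy
    return np.array([x,y]),np.array([vx,vy]),np.degrees(np.arctan2(vy,vx))
def uv(m): v,u=np.nonzero(m);return np.c_[u,v]
E
python3 - <<'E' | grep -v '^x'
import io,contextlib
with contextlib.redirect_stdout(io.StringIO()):
    from m import *
from h import *
def rep(n,P):
    c,d,a=line(P);t=(P[:,:2]-c)@d;lo,hi=np.percentile(t,[1,99]);w=(P[:,:2]-c)@[-d[1],d[0]]
    print(n,len(P),'ang %.2f'%a,'len %.1f'%(1e3*(hi-lo)),'mid',(c+d*(lo+hi)/2).round(4),'ends',(c+d*lo).round(4),(c+d*hi).round(4),'w',(1e3*np.percentile(w,[2,98])).round(1))
for nm,s,P,bp,bh,bk,by in(('top',T,PT,box(262,210,292,282),box(440,225,480,295),box(430,190,500,220),box(225,215,250,290)),('scene',S,PS,box(330,195,375,260),box(185,268,226,322),box(195,305,260,350),box(358,183,398,230))):
    z=P[...,2];H=col(s);blue=(H[...,0]>100)&(H[...,0]<130)&(H[...,1]>120)
    rep(nm+' platetop',ray(s,uv((z>.075)&(z<.09)&bp),.082))
    rep(nm+' dark',ray(s,uv((z>.075)&(z<.09)&by),.082))
    rep(nm+' blue',ray(s,uv((z>.077)&blue&bp),.082))
    rep(nm+' jaws',ray(s,uv((z>.055)&(z<.066)&bh),.06))
    rep(nm+' knobbar',ray(s,uv((z>.08)&(z<.095)&bk),.086))
    print(' jaw z median',np.nanmedian(z[(z>.055)&(z<.066)&bh]), 'bar z',np.nanmedian(z[(z>.08)&(z<.095)&bk]))
g=cv2.cvtColor(T['frame'],cv2.COLOR_RGB2GRAY)
for v in range(232,292,4): print(v,g[v,444:476])
# gap min
pts=[]
for v in range(240,280):
    seg=g[v,455:465].astype(float); w=np.clip(seg.max()*.75-seg,0,None); pts.append(((w*np.arange(455,465)).sum()/w.sum(),v))
rep('gap@.055',ray(T,pts,.055))
# screws
bx=ray(T,[[420,188],[420,303.5]],.03);d=bx[0]-bx[1];print('screws',bx.round(4),'yaw of x',np.degrees(np.arctan2(d[1],d[0])))
for b,ax in((box(412,195,416,300),0),):pass
# base left edge & bottom edge from z
z=PT[...,2]
L=[(np.nonzero(z[v,405:425]>.02)[0][0]+405-.5,v) for v in range(195,305)];rep('edge +y',ray(T,L,.03))
B=[(u,np.nonzero(z[290:325,u]>.02)[0][-1]+290.5) for u in range(425,570)];print('bottom edge');rep('edge -x',ray(T,B,.03))
E
```

```text
top platetop 290 ang 7.64 len 87.5 mid [0.5145 0.2172] ends [0.4711 0.2114] [0.5578 0.223 ] w [-5.9  5.8]
top dark 300 ang 7.74 len 86.1 mid [0.5054 0.2882] ends [0.4627 0.2824] [0.548 0.294] w [-6.  6.]
top blue 94 ang 6.67 len 52.1 mid [0.5139 0.2145] ends [0.488  0.2115] [0.5397 0.2175] w [-2.6  8. ]
top jaws 319 ang -4.79 len 85.0 mid [ 0.5036 -0.1188] ends [ 0.4613 -0.1152] [ 0.5459 -0.1223] w [-9.2 22.9]
top knobbar 381 ang 84.87 len 79.2 mid [ 0.5978 -0.1128] ends [ 0.5943 -0.1523] [ 0.6013 -0.0734] w [-7.1  7.2]
 jaw z median 0.05810523587982608 bar z 0.08583712665327603
scene platetop 237 ang 3.68 len 87.9 mid [0.5189 0.217 ] ends [0.475  0.2142] [0.5628 0.2199] w [-8.1 70.9]
scene dark 258 ang -54.66 len 104.4 mid [0.5237 0.2604] ends [0.4935 0.303 ] [0.5539 0.2178] w [-32.8  41.4]
scene blue 58 ang 4.68 len 57.2 mid [0.5204 0.2124] ends [0.4919 0.2101] [0.5489 0.2148] w [-3.3  8.6]
scene jaws 218 ang -3.71 len 111.9 mid [ 0.5207 -0.1086] ends [ 0.4648 -0.105 ] [ 0.5765 -0.1122] w [-19.  11.]
scene knobbar 339 ang 84.83 len 79.7 mid [ 0.602  -0.1135] ends [ 0.5985 -0.1531] 
[... 1779 characters left out ...]
2 150 103  53  33  33  30  33  29]
284 [31 35 33 32 37 37 47 57 70 77 75 74 71 68 64 60 57 60 66 69 66 63 64 60
 50 40 31 31 32 30 27 26]
288 [ 34  38  32  32  37  43  61  80 104 121 123 125 130 132 132 132 138 142
 144 147 144 144 137 107  60  30  25  28  27  31  33  29]
gap@.055 40 ang -0.71 len 69.0 mid [ 0.5018 -0.1093] ends [ 0.4672 -0.1089] [ 0.5363 -0.1097] w [-0.3  0.2]
screws [[ 0.6373 -0.046   0.03  ]
 [ 0.4215 -0.0437  0.03  ]] yaw of x -0.598336521051306
edge +y 110 ang -0.51 len 199.4 mid [ 0.522  -0.0309] ends [ 0.4223 -0.03  ] [ 0.6217 -0.0317] w [-0.   1.5]
bottom edge
edge -x 145 ang 89.32 len 256.5 mid [ 0.4079 -0.1836] ends [ 0.4063 -0.3118] [ 0.4094 -0.0554] w [-0.9  0.9]
```

Balance yaw is about -0.6° and plate yaw about +7°. Knob, base edge and jaws agree: slot ≈ (0.506, -0.111), plate ≈ (0.5167, 0.217) with its top at 0.082. I'm swinging around the tower towards the rack.

Request:
arm_command(rows=[[[9.5, 2.4, -3.05, 0, 0], [9.5, 2.4, -3.05, 0, 0], [9.5, 2.4, -3.05, 0, 0], [9.5, 2.4, -3.05, 0, 0], [9.5, 2.4, -3.05, 0, 0], [9.5, 2.4, -3.05, 0, 0], [9.5, 2.4, -3.05, 0, 0], [9.5, 2.4, -3.05, 0, 0], [9.5, 2.4, -3.05, 0, 0], [9.5, 2.6, -2.15, 0, 0], [9.5, 2.6, -2.15, 0, 0], [9.5, 2.6, -2.15, 0, 0], [9.5, 2.6, -2.15, 0, 0], [9.5, 2.6, -2.15, 0, 0], [9.5, 2.6, -2.15, 0, 0], [6, 2.1, -3, 0, 0], [5, 2.1, -3, 0, 0], [5, 2.1, -3, 0, 0], [5, 2.1, -3, 0, 0], [5, 2.1, -3, 0, 0]]])

```text
clock: 1.77
eef_pos: [0.4766, 0.0769, 0.2145]
tcp_rot: [180.0, 0.0, 17.5]
wrist_force: [0.4, -0.8, 0.0]
opening: 0.704
gripper_force: 0.0
```

Request:
arm_command(rows=[[[5, 2, -3.04, 0, 0], [5, 2, -3.04, 0, 0], [5, 2, -3.04, 0, 0], [5, 2, -3.04, 0, 0], [4, 0, 0, 0, 0.09], [4, 0, 0, 0, 0.09], [4, 0, 0, 2.8, 0], [4, 0, 0, 2.8, 0], [4, 0, 0, 2.8, 0], [4, 0, 0, 2.0, 0], [4, 0, 0, 0, 0], [4, 0, 0, 0, 0]]])

```text
clock: 2.77
eef_pos: [0.516, 0.2148, 0.1102]
tcp_rot: [180.0, 0.1, 7.1]
wrist_force: [-0.9, -0.4, -0.3]
opening: 0.417
gripper_force: 0.0
```

Run:
```python
from h import *
for n in('scene','top'):snap(n,n+'1.png')
o=bot.get_obs();print(o['eef_pos'],o['tcp_rot'],o['wrist_force'],o['opening'],o['joint_pos'])
a=cv2.imread('pics/scene1.png');b=cv2.imread('pics/top1.png')
c=np.hstack([cv2.resize(a[100:300,270:470],(400,400),interpolation=2),cv2.resize(b[150:350,180:380],(400,400),interpolation=2)])
cv2.imwrite('pics/c1.png',c)
```

```text
[0.51690294 0.21509549 0.11178627] [-1.79993120e+02 -8.33167393e-02  7.15079352e+00] [-0.48355752 -0.03082585 -0.0180009 ] 0.41622785463058126 [ 1.58364536e+01  3.01453624e+01  1.04720159e+02 -8.16834295e-03
  4.50510788e+01  9.86914216e+01]
```

View pics/c1.png

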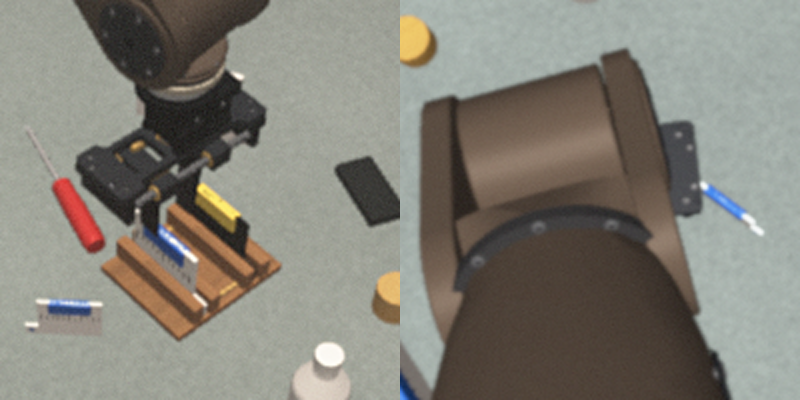

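The gripper straddles the blue bar, with fingers at crop (150,215) and (192,190) and the dark plate clear behind. Descending and gripping.

Request:
arm_command(rows=[[[4, 0, -0.2, 1.5, 0], [4, 0, 0, 1.5, 0], [4, 0, 0, 1.5, 0], [4, 0, 0, 1.0, 0], [4, 0, 0, 0.4, 0], [4, 0, 0, 0, 0], [3, 0, 0, 0, 0], [2, 0, 0, 0, 0], [1.4, 0, 0, 0, 0], [0.8, 0, 0, 0, 0], [0.5, 0, 0, 0, 0], [0.5, 0, 0, 0, 0], [0.5, 0, 0, 0, 0]]], grip_force=25)

```text
clock: 3.95
eef_pos: [0.5162, 0.2169, 0.0519]
tcp_rot: [-180.0, -0.0, 7.1]
wrist_force: [-0.4, -0.7, 5.0]
opening: 0.126
gripper_force: 25.0
```

Gripped at 12 mm, which matches the bar. Lifting and checking.

Request:
arm_command(rows=[[[0.5, 0, 0, -0.5, 0], [0.5, 0, 0, -1, 0], [0.5, 0, 0, -1, 0], [0.5, 0, 0, -1.5, 0], [0.5, 0, 0, -2, 0], [0.5, 0, 0, -2, 0], [0.5, 0, 0, -2, 0], [0.5, 0, 0, -2, 0], [0.5, 0, 0, 0, 0], [0.5, 0, 0, 0, 0]]])

```text
clock: 4.78
eef_pos: [0.5163, 0.217, 0.1731]
tcp_rot: [-180.0, -0.2, 7.2]
wrist_force: [-1.0, -0.7, -0.9]
opening: 0.124
gripper_force: 25.0
```

Run:
```python
from h import *
s=snap('scene','scene2.png')
o=bot.get_obs();print(o['eef_pos'],o['tcp_rot'],o['wrist_force'],o['opening'])
cv2.imwrite('pics/c2.png',cv2.resize(cv2.imread('pics/scene2.png')[70:270,250:480],None,fx=2.5,fy=2.5,interpolation=2))
```

```text
[0.51587096 0.21687958 0.17190211] [-1.79999894e+02 -3.68343494e-02  7.15335942e+00] [-0.31309906  0.60730419 -1.3499828 ] 0.12356990794440902
```

View pics/c2.png

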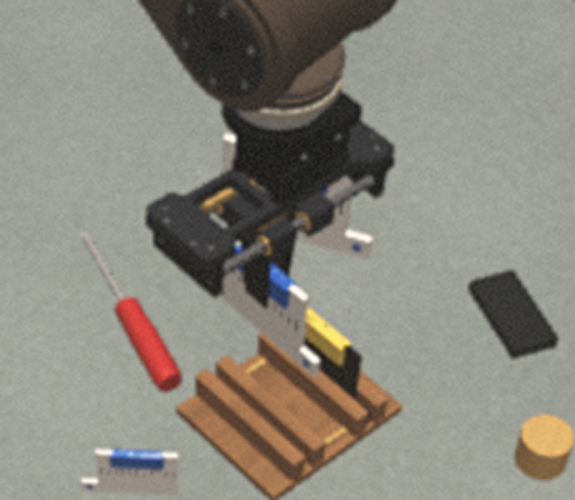

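The plate hangs upright in the gripper, foot at (310,358), and the rack slot is empty. Carrying it over the slot.

Request:
arm_command(rows=[[[0.5, -0.5, 1.6, 0, 0], [0.5, -0.5, 3.25, 0, 0], [0.5, -0.5, 3.25, 0, 0], [0.5, -0.5, 3.25, 0, 0], [0.5, -0.5, 3.25, 0, 0], [0.5, -0.5, 3.25, 0, 0], [0.5, -0.5, 3.25, 0, 0], [0.5, -0.5, 3.25, 0, 0], [0.5, -0.5, 3.25, 0, 0], [0.5, -0.5, 3.25, 0, 0], [0.5, -0.16, 1.65, 0, 0], [0.5, 0, 0, 0, 0.07], [0.5, 0, 0, 0, 0.065], [0.5, 0, 0, 1.5, 0], [0.5, 0, 0, 1.5, 0], [0.5, 0, 0, 0.8, 0], [0.5, 0, 0, 0, 0], [0.5, 0, 0, 0, 0], [0.5, 0, 0, 0, 0]]])

```text
clock: 6.42
eef_pos: [0.5055, -0.112, 0.1339]
tcp_rot: [180.0, -0.0, -0.6]
wrist_force: [-0.3, 0.7, -1.2]
opening: 0.126
gripper_force: 25.0
```

Run:
```python
from h import *
s=snap('scene','scene3.png')
o=bot.get_obs();print(o['eef_pos'],o['tcp_rot'],o['wrist_force'],o['opening'])
np.savez('scene3.npz',**s)
cv2.imwrite('pics/c3.png',cv2.resize(cv2.imread('pics/scene3.png')[210:360,140:310],None,fx=4,fy=4,interpolation=2))
```

```text
[ 0.50557345 -0.11201509  0.13409185] [ 1.79983139e+02 -3.54026223e-02 -5.76986992e-01] [ 0.25298953  0.93628483 -0.95664557] 0.12566962649338387
```

View pics/c3.png

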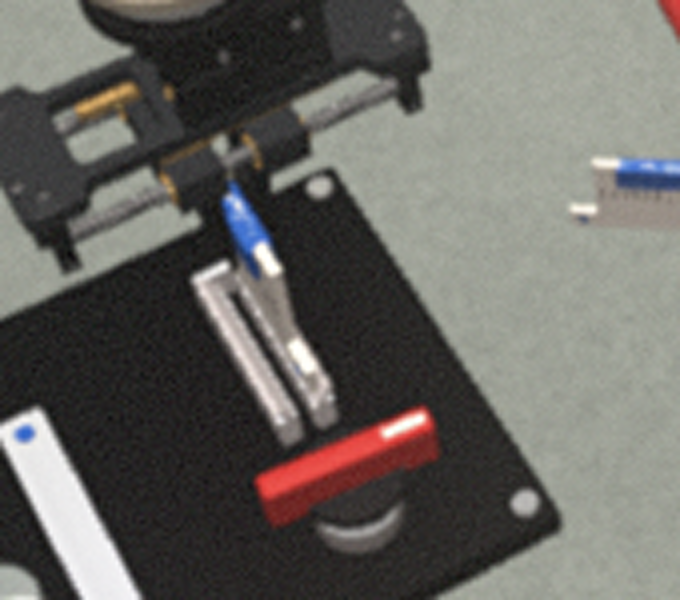

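The plate hangs over the slot, foot (crop 302,355) pointing towards the knob at (345,465). I check the alignment numerically in this same camera.

Run:
```python
from h import *
s=dict(np.load('scene3.npz'));s0=dict(np.load('scene0.npz'))
px=lambda x,y:(140+x/4,210+y/4)
for n,p,z in(('foot end mid',px(316,370),.109),('foot inner',px(292,345),.109),('panel top +x end',px(270,268),.164),('jawL end top',px(287,415),.059),('jawR end top',px(322,400),.059)):
    print(n,ray(s,p,z)[0].round(4))
# white pixels of foot top / panel top
g=s['frame'].min(-1).astype(float)
P=cloud(s);z=P[...,2]
for lo,hi,zz,n in((.100,.116,.109,'foot'),(.157,.171,.164,'ptop')):
    m=np.zeros(z.shape,bool);m[265:310,195:226]=1
    m&=(z>lo)&(z<hi)&(g>(190))
    q=ray(s,uv(m),zz);print(n,m.sum(),q.mean(0).round(4),q.min(0).round(4),q.max(0).round(4),line(q)[2])
# slot gap in initial scene view (unoccluded): profile across rows
f=cv2.cvtColor(s0['frame'],cv2.COLOR_RGB2GRAY)
yaw=np.radians(-.6);ex=np.array([np.cos(yaw),np.sin(yaw)]);ey=np.array([-ex[1],ex[0]])
K=s0['intrinsics'];R=Rot(s0['orientation'])
def prof(s,c,z,W=.022):
    f=cv2.cvtColor(s['frame'],cv2.COLOR_RGB2GRAY);K=s['intrinsics'];R=Rot(s['orientation']);out=[]
    for w in np.arange(-W,W+.001,.002):
        v=[]
        for t in np.linspace(-.03,.03,25):
            X=np.r_[np.array(c)+ex*t+ey*w,z];q=(X-s['origin'])@R;v.append(f[int(round(K[1,2]-K[1,1]*q[1]/-q[2])),int(round(K[0,2]+K[0,0]*q[0]/-q[2]))])
        out.append(int(np.mean(v)))
    print(out)
print('across profile y -22..22mm around (.506,-.112), z=.059')
prof(s0,(.506,-.112),.059);prof(dict(np.load('top0.npz')),(.504,-.112),.059)
```

```text
foot end mid [ 0.5707 -0.1083  0.109 ]
foot inner [ 0.5532 -0.1113  0.109 ]
panel top +x end [ 0.5486 -0.1115  0.164 ]
jawL end top [ 0.5538 -0.1215  0.059 ]
jawR end top [ 0.5552 -0.1042  0.059 ]
foot 26 [ 0.5596 -0.1111  0.109 ] [ 0.5508 -0.1138  0.109 ] [ 0.5688 -0.1086  0.109 ] -0.65719366
ptop 26 [ 0.5425 -0.1109  0.164 ] [ 0.534  -0.1137  0.164 ] [ 0.5509 -0.1081  0.164 ] -5.226901
across profile y -22..22mm around (.506,-.112), z=.059
[32, 32, 57, 115, 190, 210, 179, 172, 165, 107, 44, 67, 127, 183, 192, 187, 190, 195, 178, 107, 42, 32, 35]
[26, 26, 28, 44, 112, 169, 177, 174, 173, 173, 173, 146, 99, 72, 115, 154, 171, 186, 198, 187, 148, 89, 47]
```

Everything agrees to within about 1 mm across the slot; along it I shift +1.5 mm. Lowering to just inside the flare, then on down.

Request:
arm_command(rows=[[[0.5, 0.15, 0, 1, 0], [0.5, 0, 0, 1, 0], [0.5, 0, 0, 1, 0], [0.5, 0, 0, 0.5, 0], [0.5, 0, 0, 0.5, 0], [0.5, 0, 0, 0.5, 0], [0.5, 0, 0, 0, 0]]])

```text
clock: 7.05
eef_pos: [0.5065, -0.1119, 0.0876]
tcp_rot: [-180.0, 0.1, -0.6]
wrist_force: [0.4, -0.5, -1.4]
opening: 0.122
gripper_force: 25.0
```

Request:
arm_command(rows=[[[0.5, 0, 0, 0.4, 0], [0.5, 0, 0, 0.4, 0], [0.5, 0, 0, 0.3, 0], [0.5, 0, 0, 0.2, 0], [0.5, 0, 0, 0.1, 0], [0.5, 0, 0, 0, 0]]])

```text
clock: 7.55
eef_pos: [0.5068, -0.112, 0.0745]
tcp_rot: [180.0, 0.0, -0.6]
wrist_force: [0.4, 0.4, -2.2]
opening: 0.123
gripper_force: 25.0
```

Request:
arm_command(rows=[[[0.5, 0, 0, 0.1, 0], [0.5, 0, 0, 0.1, 0], [0.5, 0, 0, 0.1, 0], [0.5, 0, 0, 0, 0], [0.5, 0, 0, 0, 0]]])

```text
clock: 7.97
eef_pos: [0.5069, -0.112, 0.0719]
tcp_rot: [180.0, -0.0, -0.6]
wrist_force: [-2.0, -0.0, 4.6]
opening: 0.122
gripper_force: 25.0
```

Contact shows at the expected height (0.072). Releasing, then up.

Request:
arm_command(rows=[[[1.6, 0, 0, 0, 0], [2.5, 0, 0, 0, 0], [3, 0, 0, 0, 0], [3, 0, 0, 0, 0], [3, 0, 0, 0, 0], [3, 0, 0, -1, 0], [3, 0, 0, -2, 0], [3, 0, 0, -3, 0], [3, 0, 0, -3, 0], [3, 0, 0, -2, 0], [3, -3, 0, 0, 0], [3, -3, 0, 0, 0], [3, 0, 0, 0, 0]]])

```text
clock: 9.05
eef_pos: [0.4426, -0.1105, 0.1824]
tcp_rot: [-180.0, 0.1, -0.6]
wrist_force: [0.5, -0.5, 0.2]
opening: 0.314
gripper_force: 0.0
```

Run:
```python
from h import *
s=snap('scene','scene4.png')
o=bot.get_obs();print(o['eef_pos'],o['tcp_rot'],o['wrist_force'],o['opening'])
cv2.imwrite('pics/c4.png',cv2.resize(cv2.imread('pics/scene4.png')[230:360,150:290],None,fx=4,fy=4,interpolation=2))
P=cloud(s);z=P[...,2];g=s['frame'].min(-1)
m=np.zeros(z.shape,bool);m[255:330,185:230]=1
H=cv2.cvtColor(s['frame'],cv2.COLOR_RGB2HSV);blue=(H[...,0]>100)&(H[...,0]<130)&(H[...,1]>120)
q=P[m&blue&(z>0)];print('blue z',np.percentile(q[:,2],[5,50,90,98]).round(4))
q=ray(s,uv(m&(z>.094)&(z<.112)),.102);print('top',q.mean(0),q.min(0),q.max(0),line(q)[2],np.median(z[m&(z>.094)&(z<.112)]))
```

```text
[ 0.44498641 -0.11111017  0.18268121] [ 1.79988591e+02 -7.83492408e-03 -6.22066743e-01] [-0.00996921 -0.75172281  0.6882352 ] 0.3172675636313386
blue z [0.0273 0.0992 0.1024 0.1038]
top [ 0.5108142  -0.11135497  0.102     ] [ 0.46338387 -0.11826115  0.102     ] [ 0.55766745 -0.10483154  0.102     ] -0.8472776 0.10039122082196827
```

View pics/c4.png

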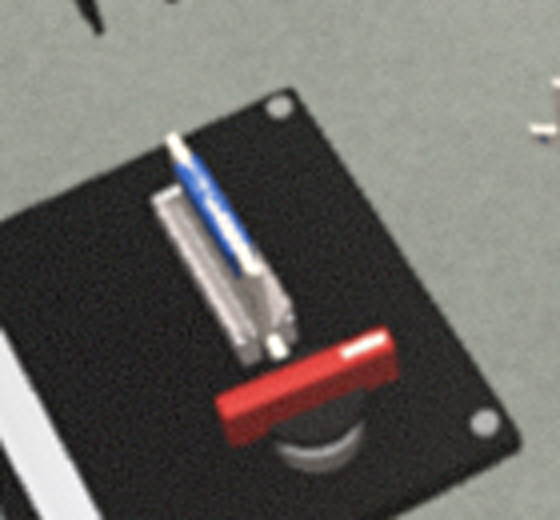

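The plate stands home: top at 0.102 = 0.030 + 0.072, line angle about -0.8°, foot under the knob side at crop (277,347). I go over the knob and turn so the fingers straddle the bar.

Request:
arm_command(rows=[[[3.5, 3.1, 0, 0, 0], [3.5, 3.1, 0, 0, 0], [3.5, 3.1, 0, 0, 0], [3.5, 3.1, 0, 0, 0], [3.5, 3.1, 0, 0, 0], [3.5, 0, 0, 0, -0.115], [3.5, 0, 0, 0, -0.115], [3.5, 0, 0, 0, -0.115], [3.5, 0, 0, 0, -0.115], [3.5, 0, 0, 0, -0.115], [3.5, 0, 0, 0, -0.115], [3.5, 0, 0, 0, -0.115], [3.5, 0, 0, 0, -0.115], [3.5, 0, 0, 0, -0.115], [3.5, 0, 0, 0, -0.115], [3.5, 0, 0, 0, -0.115], [3.5, 0, 0, 0, -0.115], [3.5, 0, 0, 0, -0.111], [3.5, 0, 0, 0, 0], [3.5, 0, 0, 0, 0]]])

```text
clock: 10.77
eef_pos: [0.6023, -0.1129, 0.1819]
tcp_rot: [180.0, 0.0, 84.6]
wrist_force: [0.7, 0.8, 0.1]
opening: 0.368
gripper_force: 0.0
```

Request:
arm_command(rows=[[[3.5, 0, -0.2, 2, 0], [3.5, 0, 0, 2, 0], [3.5, 0, 0, 2, 0], [3.5, 0, 0, 1.5, 0], [3.5, 0, 0, 1, 0], [3.5, 0, 0, 1, 0], [3.5, 0, 0, 1, 0], [3.5, 0, 0, 0.5, 0], [3.5, 0, 0, 0, 0], [2.5, 0, 0, 0, 0], [2, 0, 0, 0, 0], [1.6, 0, 0, 0, 0], [1.2, 0, 0, 0, 0], [1.2, 0, 0, 0, 0], [1.2, 0, 0, 0, 0]]], grip_force=12)

```text
clock: 12.02
eef_pos: [0.5983, -0.1126, 0.0717]
tcp_rot: [-179.8, -0.0, 84.8]
wrist_force: [-6.9, 0.6, 2.7]
opening: 0.145
gripper_force: 12.0
```

Request:
arm_command(rows=[[[1.2, 0, -0.15, 0, 0], [1.2, 0, 0, 0, 0], [1.2, 0, 0, 0, 0]]])

```text
clock: 12.27
eef_pos: [0.5982, -0.1127, 0.072]
tcp_rot: [180.0, 0.0, 84.8]
wrist_force: [-1.6, -0.3, 1.4]
opening: 0.149
gripper_force: 12.0
```

The bar is gripped and centred. I raise the grip force and push down 10 mm.

Request:
arm_command(rows=[[[1.2, 0, -0.04, 0, 0], [1.2, 0, 0, 0, 0], [1.2, 0, 0, 0.2, 0], [1.2, 0, 0, 0.2, 0], [1.2, 0, 0, 0.2, 0], [1.2, 0, 0, 0.2, 0], [1.2, 0, 0, 0.2, 0], [1.2, 0, 0, 0, 0], [1.2, 0, 0, 0, 0]]], grip_force=45)

```text
clock: 13.02
eef_pos: [0.5982, -0.1127, 0.0621]
tcp_rot: [180.0, 0.0, 84.8]
wrist_force: [-2.6, 1.0, 11.6]
opening: 0.144
gripper_force: 45.0
```

Request:
arm_command(rows=[[[1.2, 0, 0, 0.05, 0], [1.2, 0, 0, 0, 0.06], [1.2, 0, 0, 0, 0.1], [1.2, 0, 0, 0, 0.1], [1.2, 0, 0, 0, 0.1], [1.2, 0, 0, 0, 0.1], [1.2, 0, 0, 0, 0.1], [1.2, 0, 0, 0, 0.1]]])

```text
clock: 13.68
eef_pos: [0.599, -0.113, 0.0622]
tcp_rot: [179.8, -0.1, 46.8]
wrist_force: [0.3, -0.5, 12.1]
opening: 0.142
gripper_force: 45.0
```

Request:
arm_command(rows=[[[1.2, 0, 0, 0, 0.1], [1.2, 0, 0, 0, 0.1], [1.2, 0, 0, 0, 0.1], [1.2, 0, 0, 0, 0.1], [1.2, 0, 0, 0, 0.1], [1.2, 0, 0, 0, 0.1], [1.2, 0, 0, 0, 0.1], [1.2, 0, 0, 0, 0.1], [1.2, 0, 0, 0, 0.02], [1.2, 0, 0, 0, 0], [1.2, 0, 0, 0, 0], [1.2, 0, 0, 0, 0], [1.2, 0, 0, 0, 0]]])

```text
clock: 14.77
eef_pos: [0.5994, -0.114, 0.0622]
tcp_rot: [179.9, -0.2, 0.0]
wrist_force: [0.9, -7.3, 10.3]
opening: 0.14
gripper_force: 45.0
```

Run:
```python
from h import *
o=bot.get_obs();print(o['eef_pos'],o['tcp_rot'],o['wrist_force'],o['torque'],o['opening'])
s=snap('scene','scene5.png');cv2.imwrite('pics/c5.png',cv2.resize(cv2.imread('pics/scene5.png')[230:360,150:290],None,fx=4,fy=4,interpolation=2))
```

```text
[ 0.59942224 -0.11401506  0.06216783] [ 1.79864645e+02 -2.28124566e-01  4.85494758e-02] [ 0.89130309 -7.29988627 10.27531466] [-1.27492335 -0.07368656 -0.06576741] 0.13965675200782618
```

View pics/c5.png

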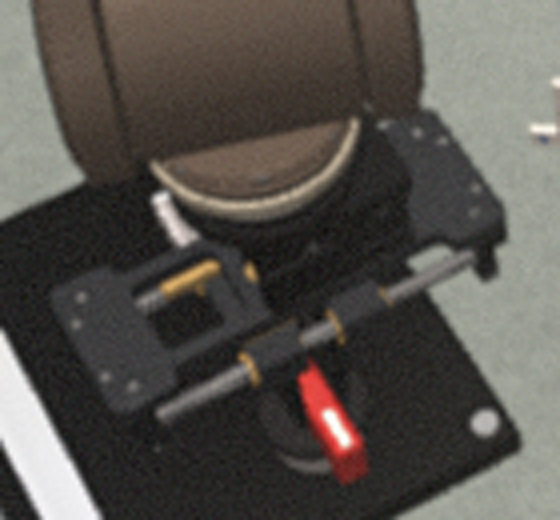

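The bar is now along the slot line (crop 330,420). I ease the side load, release and lift away.

Request:
arm_command(rows=[[[1.2, 0, 0.12, 0, 0.02], [1.2, 0, 0, 0, 0], [1.2, 0, 0, 0, 0], [2, 0, 0, 0, 0], [3, 0, 0, 0, 0], [3, 0, 0, 0, 0], [3, 0, 0, 0, 0], [3, 0, 0, -1, 0], [3, 0, 0, -2, 0], [3, 0, 0, -3, 0], [3, 0, 0, -3, 0], [3, -4, 0, -1, 0], [3, -4, 0, 0, 0], [3, -4, 0, 0, 0], [3, -4, 0, 0, 0], [3, 0, 0, 0, 0], [3, 0, 0, 0, 0]]])

```text
clock: 16.23
eef_pos: [0.4368, -0.1107, 0.1622]
tcp_rot: [180.0, -0.0, -1.2]
wrist_force: [1.1, -0.5, 0.8]
opening: 0.315
gripper_force: 0.0
```

Run:
```python
from h import *
o=bot.get_obs();print(o['clock'],o['eef_pos'],o['tcp_rot'],o['wrist_force'],o['opening'])
s=snap('scene','scene6.png');cv2.imwrite('pics/c6.png',cv2.resize(cv2.imread('pics/scene6.png')[200:360,130:300],None,fx=3.5,fy=3.5,interpolation=2))
P=cloud(s);z=P[...,2];H=cv2.cvtColor(s['frame'],cv2.COLOR_RGB2HSV)
m=np.zeros(z.shape,bool);m[290:360,195:260]=1
m&=((H[...,0]<8)|(H[...,0]>172))&(H[...,1]>150)&(z>.068)
q=ray(s,uv(m),.078);print('bar',m.sum(),q.mean(0),line(q)[2],'z',np.percentile(z[m],[10,50,90]))
m=np.zeros(z.shape,bool);m[255:330,185:230]=1;m&=(z>.094)&(z<.112)
q=ray(s,uv(m),.102);print('plate',q.mean(0),q.min(0),q.max(0),line(q)[2],np.median(z[m]))
```

```text
16.2333 [ 0.43682607 -0.11073953  0.1621839 ] [ 1.79976320e+02 -4.89599981e-02 -1.15759274e+00] [ 1.11732025 -0.54137137  0.78830559] 0.31456903636920946
bar 285 [ 0.60085143 -0.11396639  0.078     ] -4.118245 z [0.07268555 0.07666992 0.07942088]
plate [ 0.51089537 -0.11138588  0.102     ] [ 0.46338387 -0.1180921   0.102     ] [ 0.55579427 -0.10483154  0.102     ] -0.7465963 0.10017434513950002
```

View pics/c6.png

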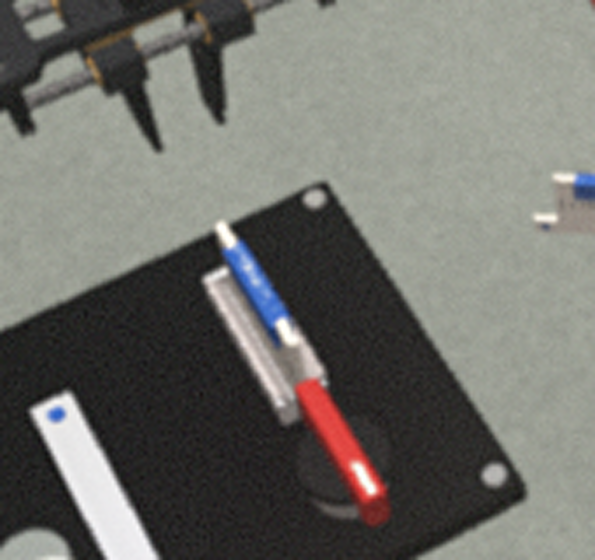

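The picture shows the bar along the slot over the foot at (340,440), caught down with its top at about 0.078, and the plate still home at (255,280). Handing in.

```bash
python3 -c "
from workcell import ticket
print(ticket.job_done())"
```

```text
the job is handed in; nothing more can be done
None
```

The scale plate stands fully home in the holder with its foot towards the knob, the T-knob is locked down over the foot, and I handed the job in at about 16 s without seeing the verdict.

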